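# Load the two bundle magazines of the tape line

### The job

Load the two bundle magazines on this side of the conveyor for the next run with the four card bundles that stand on edge to their left: the two short ones go into the narrow magazine, the two long ones into the wide one, upright and across the lane, in each the thin bundle next to the gate because it runs first and the thick one behind it. Then push each magazine's follower forward until its bundles stand snug between gate and follower, without gaps, and let go. Do not shift or tip the gauge block that lies among the bundles.

Things in the scene. Friction and masses are not known exactly. Their poses are not given: they have to be found in the camera images.
- short_thin: banded bundle of white cards with a blue band, standing on its long edge: 12 mm thick, 68 mm long, 36 mm high (the short, thin one). Origin: centre of the underside; x = thickness, y = length, z = up (a half turn about z makes no difference). Weighs 30 to 160 g, stiff, may be gripped firmly across its thickness
- short_thick: banded bundle of white cards with a blue band, standing on its long edge: 25 mm thick, 68 mm long, 36 mm high (the short, thick one). Origin: centre of the underside; x = thickness, y = length, z = up (a half turn about z makes no difference). Weighs 30 to 160 g, stiff, may be gripped firmly across its thickness
- long_thin: banded bundle of white cards with a blue band, standing on its long edge: 14 mm thick, 90 mm long, 44 mm high (the long, thin one). Origin: centre of the underside; x = thickness, y = length, z = up (a half turn about z makes no difference). Weighs 30 to 160 g, stiff, may be gripped firmly across its thickness
- long_thick: banded bundle of white cards with a blue band, standing on its long edge: 28 mm thick, 90 mm long, 44 mm high (the long, thick one). Origin: centre of the underside; x = thickness, y = length, z = up (a half turn about z makes no difference). Weighs 30 to 160 g, stiff, may be gripped firmly across its thickness
- narrow_magazine: 80 mm wide (inside) bundle magazine of aluminium and steel, fixed; takes the short bundles. Origin: at bench level under the middle of the gate's inner face; x = feed direction, out through the gate to the conveyor; z = up. Lane floor 6 mm above the bench, from the gate (x = 0) back to x = -190 mm. Side guides 40 mm high, flared at the top; gate plate 45, its corner posts 63 mm high
- wide_magazine: 102 mm wide (inside) bundle magazine of aluminium and steel, fixed; takes the long bundles. Origin: at bench level under the middle of the gate's inner face; x = feed direction, out through the gate to the conveyor; z = up. Lane floor 6 mm above the bench, from the gate (x = 0) back to x = -190 mm. Side guides 40 mm high, flared at the top; gate plate 45, its corner posts 63 mm high
- narrow_magazine_follower (a joint): follower of the narrow magazine, slides in its lane towards the gate; value q in m, 0 = fully back, end stop 0.125. In the magazine's frame its face is at x = -0.140 + q, 8 to 46 mm high. Black round knob, 22 mm across, on the centre line at x = -0.167 + q, 36 to 65 mm above the bench, over a 30 mm high carriage. Friction 1.5 N, stays where left. Its two bundles are 37 mm thick together
- wide_magazine_follower (a joint): follower of the wide magazine, slides in its lane towards the gate; value q in m, 0 = fully back, end stop 0.125. In the magazine's frame its face is at x = -0.140 + q, 8 to 46 mm high. Black round knob, 22 mm across, on the centre line at x = -0.167 + q, 36 to 65 mm above the bench, over a 30 mm high carriage. Friction 1.5 N, stays where left. Its two bundles are 42 mm thick together
- gauge_block: bare steel gauge block, 22 x 45 mm and 25 mm high, lying between the bundles at the start; it is to stay where it is. Origin: centre of its underside, y = its length

How it is judged:
At the end, for the whole second after the job is handed in: The short bundles in the narrow and the long ones in the wide magazine stand on the floor (within 0.12 rad, centred within 12 mm), thin one at the gate, thick one behind, each within 6 mm of its place in a gapless pack, follower within 6 mm of the pack; all released and at rest (x of short_thin in the frame of narrow_magazine between -0.012 and -0.003 m and y of short_thin in the frame of narrow_magazine between -0.012 and 0.012 m and z of short_thin in the frame of narrow_magazine between 0.003 and 0.01 m and angle between each of short_thin, short_thick, long_thin, long_thick's own z axis and vertical below 0.12 rad and linear speed of each of short_thin, short_thick, long_thin, long_thick below 0.01 m/s and x of short_thick in the frame of narrow_magazine between -0.0305 and -0.0215 m and y of short_thick in the frame of narrow_magazine between -0.012 and 0.012 m and z of short_thick in the frame of narrow_magazine between 0.003 and 0.01 m and value of joint narrow_magazine_follower above 0.097 m and x of long_thin in the frame of wide_magazine between -0.013 and -0.004 m and y of long_thin in the frame of wide_magazine between -0.012 and 0.012 m and z of long_thin in the frame of wide_magazine between 0.003 and 0.01 m and x of long_thick in the frame of wide_magazine between -0.034 and -0.025 m and y of long_thick in the frame of wide_magazine between -0.012 and 0.012 m and z of long_thick in the frame of wide_magazine between 0.003 and 0.01 m and value of joint wide_magazine_follower above 0.092 m); the robot touches nothing.
It fails at once if the gauge block was shifted by more than 15 mm or tipped (distance of gauge_block from where it was at the start of the episode above 0.015 m or angle between gauge_block's own z axis and vertical above 0.3 rad).
It also fails if it takes over 128 s, if anything falls off the work surface, if the arm or the gripper's body presses on something with over 40 N, if the wrist force passes 120 N, or if a joint passes its speed limit or range.

### The arm

A 6-joint arm with a two-finger parallel gripper is mounted at the origin on a cart in front of the work surface, level with it; the furniture and walls round the work are solid. World frame = base frame: x ahead of the robot, y to its left, z up, the work surface at z = 0. Lengths are in m, angles in rad, forces in N, time in s.
With the tool pointing down it reaches from about 0.35 to 0.975 m from the base axis. Payload 4.9 kg.
Tool frame: the origin (TCP) lies between the finger pads; the fingertips stand 22 mm ahead of it and the grasp point (between the pads) lies 3 mm ahead of it; z points along the fingers, y is the line along which they close (so a half turn about z gives the same grasp; the last joint's range is limited). The gripper opens to 85 mm and grips with 20 to 120 N. Pads are 22 mm wide; open, the fingers measure 114 mm over their backs; the gripper's body (76 mm by 85 mm) begins 54 mm behind the grasp point. The pads swing forward as they close: fully open they stand 13 mm farther back than shut.
Start: joints at [0.994, 0.053, 1.613, -0, 1.476, -0.119], TCP at [0.276, 0.561, 0.253] pointing down, gripper open.
Joint ranges: [-3.01, 3.01], [-1.01, 2.22], [0.06, 2.58], [-1.02, 4.17], [0.09, 2.62], [-3.14, 3.14]. Speed limits (rad/s): [2.57, 2.57, 3.14, 3.14, 3.14, 3.14].

### API

Orientations are given as a unit quaternion [x, y, z, w].
In Python, from workcell import state, camera, get_calibration, sign_off gives the robot as it stands.
- The arm moves only by the tool step_arm, never from a script. Its argument "rows" is a list of rows, each a list of 5 numbers: the shift along the tool's x, y, z in units of 40 mm (1.0 is 40 mm), then the turn about the tool's z in degrees, then the finger opening in mm, from 0 to 85.4. A call has exactly 8 rows; each row shifts and turns the commanded pose from where the row before left it, along the tool's axes as they then stand; what a row does not reach is not made up. A row lasts 1/12 s, in which the tool goes at most 41.7 mm and 7.16 degrees, less where a joint would pass 70% of its speed; a pose out of reach is approached as far as the arm can. A call is refused whole if a number of a shift passes 1 or a number of a turn 7.16, either way. A call with a gripper value outside its range is refused whole. The fingers move at their own pace and stop on an object; "squeeze" is the grip in N (left out, the last holds). Time passes only in rows, so rows that do not move let the fingers close, or fill a call up. It gives the time, the measured TCP pose, the force, the opening and the grip force at its end, in the units of the state.
- state(): the state, without advancing time (a new reading comes with each control period).
- camera(name): name is "side" or "top"; returns (picture, depth): 400x640x3 uint8, red, green, blue; 400x640 float32, m along the optical axis (not along the pixel's ray), 0 where there is no reading.
- get_calibration(name): a dict with "camera_matrix" (3x3 intrinsics, pixels), "extrinsics" (4x4, takes a point from world to camera coordinates). Camera axes: x right, y up, looking along -z (the intrinsics and any distortion apply to the point x, -y, -z); pixel columns grow to the right and rows downward; lengths in m; the calibration is good to about 2 mm. A picture is of the moment at which its call begins. get_calibration takes no time and is no camera call.
- sign_off(): hands the job in; it is judged then, once.
The state is a dict: "t": time; "joints": joint angles; "joint_velocities": joint speeds; "joint_torque": joint torques, N m; "tool_pos": TCP position; "tool_rot": TCP orientation; "ft_force": force on the tool from outside, world axes, zero at the start; "moment": the same for the moment, N m; "gripper_width": finger opening in m; "grip_force": force on a finger pad.
Only numpy, scipy, OpenCV 4.12 (cv2) and the standard library are available. Lean on these libraries where they do the work, as an engineer would, in place of code of your own. Each camera call takes 0.05 s, during which the arm holds its last target. There are 200 camera calls.

## Working session

There is one attempt and no reset: what is moved stays moved. The work goes in short steps, Python scripts to look and compute and a tool call to move; the robot and the scene stay as the last step left them, time stands still between calls to the robot, and variables do not carry over. Pictures are saved under pics/ and viewed, at most 14 in all, crops included, and the job is handed in when it is done.

Besides the shell and the picture viewer there is one more tool, called after "Call:" by a JSON object that holds its "fn" and its "kwargs". step_arm: Moves the arm, as the interface text tells. Its arguments: {"type":"object","properties":{"rows":{"type":"array","items":{"type":"array","items":{"type":"number"}}},"squeeze":{"type":"number"}},"required":["rows"]}

```bash
ls; mkdir -p pics
python3 - <<'E'
from workcell import *
import cv2,numpy as np
print(state())
for n in("top","side"):
    p,d=camera(n);c=get_calibration(n);print(n,c);cv2.imwrite(f"pics/{n}0.png",p[:,:,::-1]);np.save(f"{n}0.npy",d);np.save(f"{n}0rgb.npy",p)
E
```

```text
pics
{'t': 0.0, 'joints': array([ 9.93978730e-01,  5.33402979e-02,  1.61430823e+00,  1.47449680e-05,
        1.47602532e+00, -1.19029647e-01]), 'joint_velocities': array([ 0.00111764,  0.0016741 , -0.00155341, -0.00022829,  0.00017555,
       -0.00094416]), 'joint_torque': array([ 1.58744613e-03, -3.93675399e+01, -3.70179427e+01,  3.54300056e-06,
        6.82583079e-03,  7.29922277e-06]), 'tool_pos': array([0.27591676, 0.56014069, 0.25206476]), 'tool_rot': array([ 2.26901049e-01,  9.73917261e-01, -9.75746031e-04, -3.61687274e-04]), 'ft_force': array([-1.00540391, -1.14113522, -0.29173216]), 'moment': array([-0.04223769,  0.00369773,  0.00318894]), 'grip_force': 0.0, 'gripper_width': 0.08527687230016849}
top {'camera_matrix': array([[466.35717759,   0.        , 312.61113906],
       [  0.        , 466.35717759, 197.73535276],
       [  0.        ,   0.        ,   1.        ]]), 'extrinsics': array([[ 0.01417403, -0.99988417, -0.00554503,  0.04531407],
       [ 0.99041917,  0.01327759,  0.13745389, -0.53544162],
       [-0.13736434, -0.00744018,  0.99049265, -1.20919432],
       [ 0.        ,  0.        ,  0.        ,  1.        ]])}
side {'camera_matrix': array([[419.8998401 ,   0.        , 313.82186681],
       [  0.        , 419.8998401 , 199.52943118],
       [  0.        ,   0.        ,   1.        ]]), 'extrinsics': array([[-0.99621044, -0.08694163,  0.00243196,  0.53869345],
       [ 0.03552651, -0.38123563,  0.92379503, -0.03568732],
       [-0.07938909,  0.92038065,  0.38287964, -0.89540535],
       [ 0.        ,  0.        ,  0.        ,  1.        ]])}
```

View pics/top0.png

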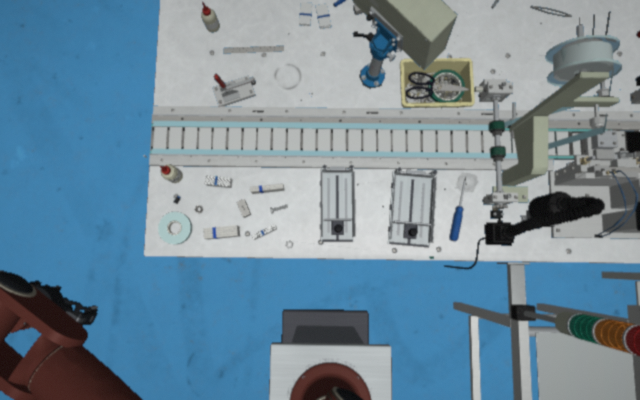

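View pics/side0.png

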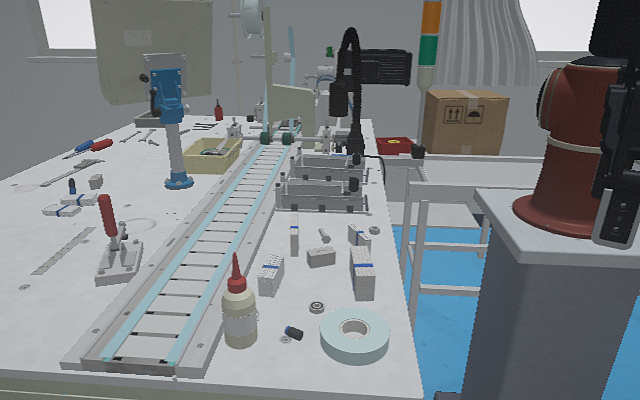

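The top view shows bundles near (218,181), (267,188), (222,232) and (265,232), with the gauge block at (243,208). The magazines are at (338,204) and (412,206), gates up toward the conveyor. Next I build a height map from both depth images.

```bash
cat > h.py <<'E'
from workcell import *
import cv2,numpy as np
def cloud(n,d):
    c=get_calibration(n);K=c["camera_matrix"];E=c["extrinsics"]
    v,u=np.indices(d.shape)
    P=np.stack([(u-K[0,2])/K[0,0]*d,-(v-K[1,2])/K[1,1]*d,-d],-1)
    return (P-E[:3,3])@E[:3,:3]
def rect(P,m,zlo,zhi,name=""):
    s=m&(P[...,2]>zlo)&(P[...,2]<zhi)
    q=P[s][:,:2].astype(np.float32)*1000
    if len(q)<5: print(name,"few");return
    (c,wh,a)=cv2.minAreaRect(q);print(name,len(q),"c",np.round(c,1),"wh",np.round(wh,1),"a",round(a,1),"z",np.round(np.percentile(P[s][:,2],[5,50,95]),4),"mean",q.mean(0).round(1))
E
python3 - <<'E'
from h import *
d=np.load("top0.npy");P=cloud("top",d)
v,u=np.indices(d.shape)
for nm,(a,b,c,e) in dict(A=(203,236,172,190),B=(248,287,181,196),C=(200,243,224,240),D=(252,280,224,240),G=(234,252,198,218)).items():
    m=(u>a)&(u<b)&(v>c)&(v<e)
    print(nm,"floor",np.round(np.median(P[m][:,2][P[m][:,2]<.012]),4))
    rect(P,m,.012,.1,nm)
    z=P[m][:,2].max(); rect(P,m,z-.006,.1,nm+"top")
for nm,(a,b,c,e) in dict(N=(315,360,160,245),W=(385,440,160,250)).items():
    m=(u>a)&(u<b)&(v>c)&(v<e)
    for lo,hi in((.03,.1),(.046,.1),(.055,.1)): rect(P,m,lo,hi,nm+str(lo))
    mk=m&(v>215)&(abs(u-(a+b)/2)<14); rect(P,mk,.058,.1,nm+"knob")
im=np.load("top0rgb.npy")[150:250,145:445,::-1]
cv2.imwrite("pics/c0.png",cv2.resize(im,None,fx=2.66,fy=2.66,interpolation=cv2.INTER_CUBIC))
ds=np.load("side0.npy");Q=cloud("side",ds)
for nm,(a,b,c,e) in dict(A=(255,288,245,298),B=(285,303,210,250),C=(345,378,240,302),D=(343,372,220,250),G=(302,340,243,270)).items():
    v,u=np.indices(d.shape);m=(u>a)&(u<b)&(v>c)&(v<e)
    rect(Q,m,.012,.1,"side"+nm)
E
```

```text
A floor -0.0002
A 258 c [579.2 310.3] wh [67.4 24.7] a 85.2 z [0.0198 0.0341 0.0384] mean [578.1 309. ]
Atop few
B floor -0.0008
B 236 c [561.4 176.9] wh [15.1 88.6] a 6.6 z [0.0162 0.0423 0.0467] mean [559.7 177.1]
Btop few
C floor -0.0005
C 400 c [441.3 295.6] wh [28.8 90.3] a 6.0 z [0.026  0.043  0.0477] mean [440.6 293.5]
Ctop few
D floor -0.0003
D 133 c [443.6 181.5] wh [13.3 66.1] a 27.7 z [0.0205 0.0341 0.0384] mean [443.2 180.8]
Dtop 78 c [443.8 181.4] wh [12.  63.8] a 26.8 z [0.0336 0.0354 0.0389] mean [445.2 178.1]
G floor -0.0003
G 148 c [507.8 239.6] wh [45.3 22.5] a 22.6 z [0.0177 0.0246 0.0279] mean [507.2 239.4]
Gtop 89 c [507.2 240. ] wh [44.6 21.7] a 24.6 z [0.0239 0.0254 0.0282] mean [507.5 239.7]
N0.03 613 c [528.1 -12.7] wh [189.2  91.4] a 0.6 z [0.0318 0.0401 0.0641] mean [535.3 -10.8]
N0.046 146 c [534.6  -8.9] wh [ 87.1 181.7] a 86.4 z [0.0461 0.0598 0.0669] mean [531.1 -14.2]
N0.055 92 c [533.7 -13.8] wh [177.6  82.4] a 1.0 z [0.0558 0.0625 0.0674] mean [520.9 -12.1]
Nknob 54 c [454.1 -13.2] wh [18.6 18.4] a 0.7 z [0.0601 0.0641 0.0676] mean [453.8 -13.4]
W0.03 654 c [ 520.2 -215.1] wh [115.1 189.3] a 85.7 z [0.0319 0.0406 0.064 ] mean [ 526.4 -222.1]
W0.046 156 c [ 526.5 -213.1] wh [105.5 179.3] a 84.1 z [0.0466 0.0594 0.0673] mean [ 523.7 -215.4]
W0.055 91 c [ 525.2 -214. ] wh [102.4 176.8] a 85.7 z [0.0567 0.0632 0.0681] mean [ 506.8 -213. ]
Wknob 53 c [ 446.5 -208.4] wh [20.6 18.6] a 89.2 z [0.0595 0.064  0.069 ] mean [ 446.9 -208.9]
sideA 715 c [588.1 277.4] wh [ 42.5 141.9] a 13.2 z [0.0143 0.0342 0.0361] mean [578.6 320.8]
sideB 289 c [562.4 177.8] wh [13.  93.1] a 7.2 z [0.0175 0.0435 0.045 ] mean [559.8 196.2]
sideC 1130 c [442.2 259.5] wh [ 36.6 166. ] a 0.4 z [0.0149 0.0425 0.0448] mean [441.4 303. ]
sideD 411 c [444.9 193.5] wh [142.   42.8] a 86.5 z [0.0153 0.0331 0.0443] mean [445.2 198.6]
sideG 372 c [508.4 240.6] wh [46.  25.8] a 23.6 z [0.013  0.0237 0.026 ] mean [508.4 245.1]
```

View pics/c0.png

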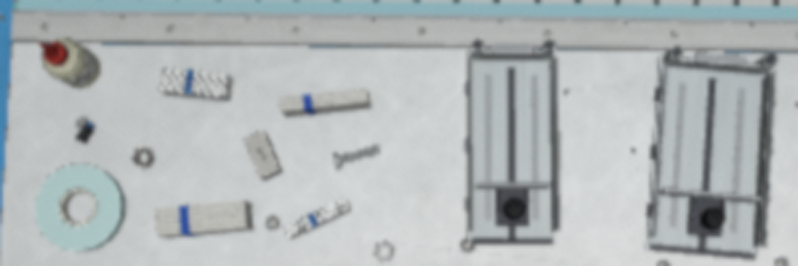

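The zoomed crop confirms it: A (195,83) is short_thick, B (325,100) long_thin, C (205,218) long_thick, D (318,218) short_thin, and the gauge block is at (262,153). The measured sizes and heights match the given ones. The wide magazine is yawed about -4°. I'll refine the magazine poses and plan the first pick.

```bash
cat >> h.py <<'E'
def plan(x,y,z,phi,first="turn",s=None):
    s=s or state()
    from scipy.spatial.transform import Rotation as R
    M=R.from_quat(s["tool_rot"]).as_matrix(); ph=np.degrees(np.arctan2(M[1,1],M[0,1]))
    dphi=(phi-ph+90)%180-90
    d=np.array([x,y,z])-s["tool_pos"]
    a=np.radians(ph+(dphi if first=="turn" else 0))
    t=np.array([-np.sin(a)*d[0]+np.cos(a)*d[1],np.cos(a)*d[0]+np.sin(a)*d[1],-d[2]])/.04
    print("t",round(s["t"],2),"pos",s["tool_pos"].round(4),"phi",ph.round(2),"w",round(s["gripper_width"],4),"grip",round(s["grip_force"],1),"F",s["ft_force"].round(1),"tilt",M[:,2].round(3)," shift units",t.round(3),"turn",round(-dphi,2))
E
python3 - <<'E'
from h import *
d=np.load("top0.npy");P=cloud("top",d);v,u=np.indices(d.shape)
for nm,k,y0,hw in(("N",(453.8,-13.3),-13,.05),("W",(446.7,-208.6),-215,.065)):
    m=(abs(P[...,1]-y0/1000)<hw+.02)&(P[...,0]>.5)&(P[...,0]<.64)
    s=m&(P[...,2]>.053)&(P[...,2]<.08); q=P[s]*1000
    for sg in(-1,1):
        qq=q[(q[:,1]-y0)*sg>0]; print(nm,"post",len(qq),qq.mean(0).round(1),qq.min(0).round(1),qq.max(0).round(1))
    g=(abs(P[...,1]-y0/1000)<hw+.02)&(P[...,0]>.48)&(P[...,0]<.59)&(P[...,2]>.034)&(P[...,2]<.044);q=P[g]*1000
    for sg in(-1,1):
        qq=q[(q[:,1]-y0)*sg>0]; f=np.polyfit(qq[:,0],qq[:,1],1);print(nm,"guide",len(qq),"yaw",np.degrees(np.arctan(f[0])).round(2),"y at x=550",np.polyval(f,550).round(1))
print("conveyor profile",[(x,np.round(np.nanmax(P[(abs(P[...,0]-x/1000)<.003)&(P[...,1]>.2)&(P[...,1]<.38)][:,2]),3)) for x in range(600,680,8)])
plan(.4437,.1813,.12,27.5)
E
```

```text
N post 20 [616.6 -48.3  59.9] [611.  -53.5  53.1] [623.1 -42.7  66.7]
N post 20 [615.8  23.8  59.7] [611.6  18.1  55.4] [621.8  28.9  65.5]
N guide 72 yaw -3.89 y at x=550 -56.0
N guide 94 yaw 2.72 y at x=550 31.0
W post 23 [ 604.3 -267.1   59.6] [ 599.2 -273.7   53.3] [ 610.8 -262.7   64.4]
W post 19 [ 611.4 -174.2   60.8] [ 606.8 -179.5   53.1] [ 616.7 -169.2   67.5]
W guide 93 yaw -4.01 y at x=550 -271.5
W guide 61 yaw -4.58 y at x=550 -162.1
conveyor profile [(600, np.float64(0.006)), (608, np.float64(0.005)), (616, np.float64(0.006)), (624, np.float64(0.024)), (632, np.float64(0.023)), (640, np.float64(0.025)), (648, np.float64(0.027)), (656, np.float64(0.026)), (664, np.float64(0.024)), (672, np.float64(0.024))]
t 0.1 pos [0.276  0.5602 0.2522] phi 63.77 w 0.0853 grip 0.0 F [ 0.2 -0.3 -0.1] tilt [-0.001 -0.002 -1.   ]  shift units [-10.339  -0.654   3.304] turn 36.27
```

Call:
{"fn": "step_arm", "kwargs": {"rows": [[0, 0, 0, 6.05, 50], [0, 0, 0, 6.05, 50], [0, 0, 0, 6.05, 50], [0, 0, 0, 6.05, 50], [0, 0, 0, 6.05, 50], [0, 0, 0, 6.05, 50], [-0.94, -0.06, 0.3, 0, 50], [-0.94, -0.06, 0.3, 0, 50]], "squeeze": 40}}

```text
t: 0.77
tool_pos: [0.3065, 0.492, 0.2293]
tool_rot: [0.518, 0.856, 0.001, 0.0]
ft_force: [0.7, -0.6, -0.1]
gripper_width: 0.0499
grip_force: 0.0
```

Call:
{"fn": "step_arm", "kwargs": {"rows": [[-0.94, -0.06, 0.3, 0, 50], [-0.94, -0.06, 0.3, 0, 50], [-0.94, -0.06, 0.3, 0, 50], [-0.94, -0.06, 0.3, 0, 50], [-0.94, -0.06, 0.3, 0, 50], [-0.94, -0.06, 0.3, 0, 50], [-0.94, -0.06, 0.3, 0, 50], [-0.94, -0.06, 0.3, 0, 50]]}}

```text
t: 1.43
tool_pos: [0.4284, 0.2142, 0.1325]
tool_rot: [0.519, 0.855, -0.0, -0.0]
ft_force: [2.2, 0.8, 0.0]
gripper_width: 0.0498
grip_force: 0.0
```

Call:
{"fn": "step_arm", "kwargs": {"rows": [[-0.94, -0.06, 0.3, 0, 50], [0, 0, 0, 0, 50], [0, 0, 0, 0, 50], [0, 0, 0, 0, 50], [0, 0, 0, 0, 50], [0, 0, 0, 0, 50], [0, 0, 0, 0, 50], [0, 0, 0, 0, 50]]}}

```text
t: 2.1
tool_pos: [0.4434, 0.1824, 0.1216]
tool_rot: [0.518, 0.855, 0.0, 0.0]
ft_force: [0.1, -0.2, -0.1]
gripper_width: 0.0501
grip_force: 0.0
```

```bash
python3 -c "
from h import *
plan(.4437,.1813,.032,27.5)
p,d=camera('side');cv2.imwrite('pics/s1.png',cv2.resize(p[150:350,220:420,::-1],None,fx=3,fy=3))"
```

```text
t 2.1 pos [0.4434 0.1824 0.1216] phi 27.58 w 0.0501 grip 0.0 F [ 0.1 -0.2 -0.1] tilt [ 0.001  0.    -1.   ]  shift units [-0.028 -0.007  2.241] turn 0.08
```

View pics/s1.png

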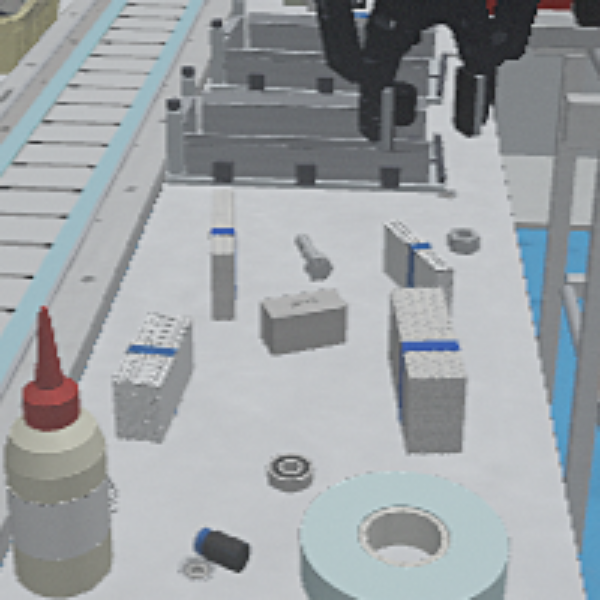

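The fingers at (390,120) and (470,110) stand astride and above short_thin at (418,260). Descending to grip.

Call:
{"fn": "step_arm", "kwargs": {"rows": [[0, 0, 0.45, 0, 50], [0, 0, 0.5, 0, 50], [0, 0, 0.5, 0, 50], [0, 0, 0.45, 0, 50], [0, 0, 0.3, 0, 50], [0, 0, 0.04, 0, 50], [0, 0, 0, 0, 30], [0, 0, 0, 0, 8]]}}

```text
t: 2.82
tool_pos: [0.4441, 0.1818, 0.0325]
tool_rot: [0.519, 0.855, 0.0, 0.0]
ft_force: [0.9, 0.4, 0.7]
gripper_width: 0.0268
grip_force: 0.0
```

Call:
{"fn": "step_arm", "kwargs": {"rows": [[0, 0, 0, 0, 5], [0, 0, 0, 0, 5], [0, 0, 0, 0, 5], [0, 0, 0, 0, 5], [0, 0, 0, 0, 5], [0, 0, 0, 0, 5], [0, 0, 0, 0, 5], [0, 0, 0, 0, 5]]}}

```text
t: 3.48
tool_pos: [0.4448, 0.1818, 0.0331]
tool_rot: [0.519, 0.855, 0.001, 0.001]
ft_force: [-1.6, -0.5, 6.3]
gripper_width: 0.0111
grip_force: 41.2
```

```bash
python3 -c "
from h import *
plan(.5785,-.0125,.12,0.5,'shift')"
```

```text
t 3.48 pos [0.4448 0.1818 0.0331] phi 27.47 w 0.0111 grip 41.2 F [-1.6 -0.5  6.3] tilt [ 0.002  0.001 -1.   ]  shift units [-5.852  0.725 -2.172] turn 26.97
```

Call:
{"fn": "step_arm", "kwargs": {"rows": [[0, 0, -0.3, 0, 5], [0, 0, -0.6, 0, 5], [0, 0, -0.7, 0, 5], [0, 0, -0.6, 0, 5], [-0.45, 0.05, 0, 0, 5], [-0.9, 0.115, 0, 0, 5], [-0.9, 0.115, 0, 0, 5], [-0.9, 0.115, 0, 0, 5]]}}

```text
t: 4.15
tool_pos: [0.516, 0.076, 0.1197]
tool_rot: [0.519, 0.855, 0.0, 0.0]
ft_force: [0.1, 0.7, -0.6]
gripper_width: 0.011
grip_force: 40.3
```

Call:
{"fn": "step_arm", "kwargs": {"rows": [[-0.9, 0.115, 0, 0, 5], [-0.9, 0.115, 0, 0, 5], [-0.9, 0.1, 0, 0, 5], [0, 0, 0, 6.74, 5], [0, 0, 0, 6.74, 5], [0, 0, 0, 6.74, 5], [0, 0, 0, 6.74, 5], [0, 0, 0, 0, 5]]}}

```text
t: 4.82
tool_pos: [0.5768, -0.0129, 0.1191]
tool_rot: [0.705, 0.709, -0.0, -0.0]
ft_force: [-0.3, -0.2, -0.5]
gripper_width: 0.0113
grip_force: 40.3
```

```bash
python3 -c "
from h import *
plan(.5785,-.0125,.04,0.5)
p,d=camera('side');cv2.imwrite('pics/s2.png',cv2.resize(p[100:300,220:420,::-1],None,fx=3,fy=3))
P=cloud('side',d)
m=(P[...,2]>.05)&(P[...,2]<.14)&(P[...,0]>.5)&(P[...,0]<.66)&(abs(P[...,1])<.1)
g=p.astype(int); w=m&(g.min(-1)>130)
rect(P,w,.05,.14,'white')"
```

```text
t 4.82 pos [ 0.5768 -0.0129  0.1191] phi 0.38 w 0.0113 grip 40.3 F [-0.3 -0.2 -0.5] tilt [-0.001  0.    -1.   ]  shift units [0.01  0.043 1.977] turn -0.12
white 134 c [594.6  -9.4] wh [56.  77.8] a 0.8 z [0.055  0.1082 0.1228] mean [584.2   5.7]
```

View pics/s2.png

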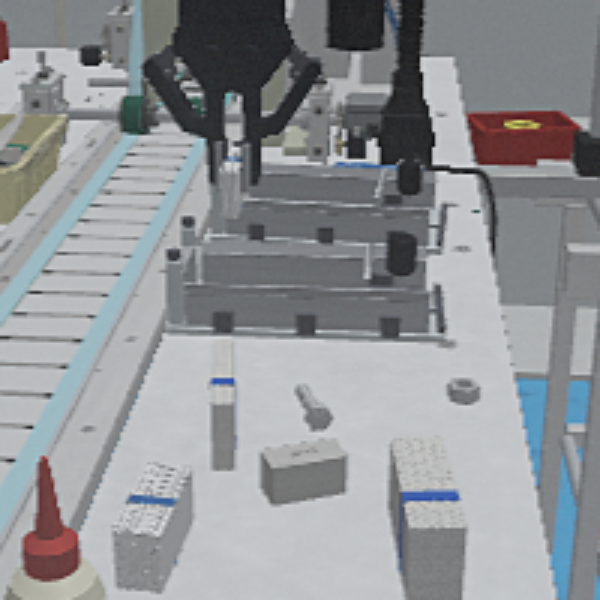

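short_thin is held upright at (230,185), aligned over the narrow lane. Lowering it.

Call:
{"fn": "step_arm", "kwargs": {"rows": [[0, 0.04, 0.3, 0, 5], [0, 0, 0.35, 0, 5], [0, 0, 0.35, 0, 5], [0, 0, 0.3, 0, 5], [0, 0, 0.25, 0, 5], [0, 0, 0.2, 0, 5], [0, 0, 0.15, 0, 5], [0, 0, 0.04, 0, 5]]}}

```text
t: 5.53
tool_pos: [0.578, -0.0126, 0.0405]
tool_rot: [0.704, 0.71, -0.001, -0.001]
ft_force: [-0.6, 0.3, -1.0]
gripper_width: 0.0111
grip_force: 40.3
```

Call:
{"fn": "step_arm", "kwargs": {"rows": [[0, 0, 0.02, 0, 5], [0, 0, 0, 0, 5], [0, 0, 0, 0, 5], [0, 0, 0, 0, 5], [0, 0, 0, 0, 5], [0, 0, 0, 0, 5], [0, 0, 0, 0, 5], [0, 0, 0, 0, 5]]}}

```text
t: 6.2
tool_pos: [0.5789, -0.0128, 0.0414]
tool_rot: [0.704, 0.71, 0.0, 0.0]
ft_force: [-0.5, -0.7, -0.5]
gripper_width: 0.0111
grip_force: 40.3
```

Call:
{"fn": "step_arm", "kwargs": {"rows": [[0, 0, 0.025, 0, 5], [0, 0, 0.025, 0, 5], [0, 0, 0, 0, 5], [0, 0, 0, 0, 5], [0, 0, 0, 0, 5], [0, 0, 0, 0, 5], [0, 0, 0, 0, 5], [0, 0, 0, 0, 5]]}}

```text
t: 6.87
tool_pos: [0.5788, -0.0128, 0.0393]
tool_rot: [0.704, 0.71, -0.0, -0.0]
ft_force: [-0.3, -0.7, 0.0]
gripper_width: 0.0109
grip_force: 40.4
```

Call:
{"fn": "step_arm", "kwargs": {"rows": [[0, 0, 0.015, 0, 5], [0, 0, 0, 0, 5], [0, 0, 0, 0, 12], [0, 0, 0, 0, 14], [0, 0, 0, 0, 17], [0, 0, 0, 0, 20], [0, 0, 0, 0, 24], [0, 0, 0, 0, 24]]}}

```text
t: 7.53
tool_pos: [0.5788, -0.0127, 0.0386]
tool_rot: [0.704, 0.71, -0.0, -0.0]
ft_force: [0.6, -0.6, 0.2]
gripper_width: 0.024
grip_force: 0.0
```

Call:
{"fn": "step_arm", "kwargs": {"rows": [[0, 0, 0, 0, 24], [0, 0, -0.1, 0, 24], [0, 0, -0.25, 0, 24], [0, 0, -0.4, 0, 24], [0, 0, -0.6, 0, 24], [0, 0, -0.7, 0, 24], [0, 0, -0.4, 0, 24], [0, 0, 0, 0, 24]]}}

```text
t: 8.2
tool_pos: [0.5821, -0.0132, 0.1431]
tool_rot: [0.704, 0.71, 0.003, 0.004]
ft_force: [0.6, -0.4, 0.6]
gripper_width: 0.024
grip_force: 0.0
```

```bash
python3 -c "
from h import *
plan(.579,.310,.14,-4.8,'shift')"
```

```text
t 8.2 pos [ 0.5821 -0.0132  0.1431] phi 0.51 w 0.024 grip 0.0 F [ 0.6 -0.4  0.6] tilt [ 0.01  -0.002 -1.   ]  shift units [ 8.08e+00 -6.00e-03  7.70e-02] turn 5.31
```

Call:
{"fn": "step_arm", "kwargs": {"rows": [[0.5, 0, 0, 0, 55], [1, 0, 0, 0, 55], [1, 0, 0, 0, 55], [1, 0, 0, 0, 55], [1, 0, 0, 0, 55], [1, 0, 0, 0, 55], [1, 0, 0, 0, 55], [0.9, 0, 0, 0, 55]]}}

```text
t: 8.87
tool_pos: [0.5754, 0.2855, 0.1362]
tool_rot: [0.704, 0.71, -0.0, -0.0]
ft_force: [-0.2, 0.0, -0.3]
gripper_width: 0.0549
grip_force: 0.0
```

Call:
{"fn": "step_arm", "kwargs": {"rows": [[0.68, 0, 0, 0, 55], [0, 0, 0, 5.3, 55], [0, 0, 0, 0, 55], [0, 0, 0, 0, 55], [0, 0, 0, 0, 55], [0, 0, 0, 0, 55], [0, 0, 0, 0, 55], [0, 0, 0, 0, 55]]}}

```text
t: 9.53
tool_pos: [0.5762, 0.3097, 0.1368]
tool_rot: [0.736, 0.677, 0.0, 0.0]
ft_force: [-0.1, 0.1, -0.3]
gripper_width: 0.0547
grip_force: 0.0
```

```bash
python3 -c "
from h import *
plan(.579,.310,.037,-4.8)
p,d=camera('top');P=cloud('top',d)
v,u=np.indices(d.shape);g=p.min(-1)>150
m=(P[...,0]>.53)&(P[...,0]<.605)&(abs(P[...,1]+.0125)<.045)
rect(P,m,.025,.05,'thin'); m2=m&(abs(P[...,1]+.0125)<.030); rect(P,m2,.03,.05,'thin-in')
cv2.imwrite('pics/t3.png',cv2.resize(p[140:260,190:450,::-1],None,fx=3,fy=3))"
```

```text
t 9.53 pos [0.5762 0.3097 0.1368] phi -4.83 w 0.0547 grip 0.0 F [-0.1  0.1 -0.3] tilt [ 0.  0. -1.]  shift units [0.013 0.07  2.494] turn -0.03
thin 247 c [567.9 -13.2] wh [89.  73.1] a 89.7 z [0.0301 0.038  0.0434] mean [573.  -14.4]
thin-in 116 c [578.9 -12.2] wh [59.3 13.5] a 88.8 z [0.0335 0.04   0.0437] mean [578.  -12.2]
```

View pics/t3.png

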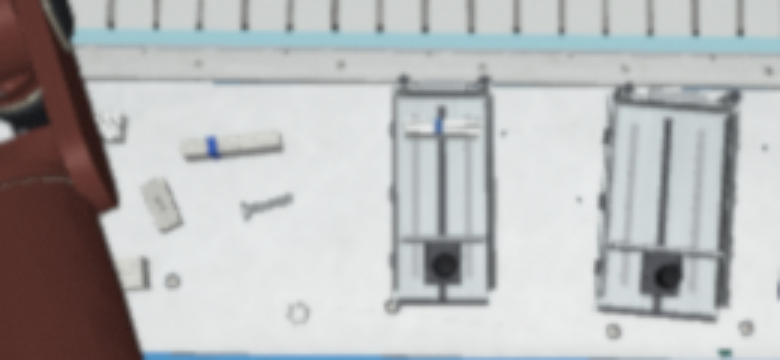

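short_thin stands centred in the narrow lane at (441,127) in the crop, at x≈0.579. The arm is over short_thick. Next I descend on it.

Call:
{"fn": "step_arm", "kwargs": {"rows": [[0, 0.07, 0.3, 0, 55], [0, 0, 0.5, 0, 55], [0, 0, 0.5, 0, 55], [0, 0, 0.5, 0, 55], [0, 0, 0.4, 0, 55], [0, 0, 0.28, 0, 55], [0, 0, 0, 0, 40], [0, 0, 0, 0, 25]]}}

```text
t: 10.25
tool_pos: [0.5783, 0.3099, 0.0365]
tool_rot: [0.736, 0.677, -0.001, -0.0]
ft_force: [0.3, 0.4, -0.0]
gripper_width: 0.0319
grip_force: 0.0
```

Call:
{"fn": "step_arm", "kwargs": {"rows": [[0, 0, 0, 0, 15], [0, 0, 0, 0, 15], [0, 0, 0, 0, 15], [0, 0, 0, 0, 15], [0, 0, 0, 0, 15], [0, 0, 0, 0, 15], [0, 0, 0, 0, 15], [0, 0, 0, 0, 15]]}}

```text
t: 10.92
tool_pos: [0.579, 0.3103, 0.038]
tool_rot: [0.736, 0.677, 0.0, 0.0]
ft_force: [-0.2, -0.1, 0.8]
gripper_width: 0.0239
grip_force: 45.3
```

```bash
python3 -c "
from h import *
plan(.5285,-.013,.13,0.5,'shift')"
```

```text
t 10.92 pos [0.579  0.3103 0.038 ] phi -4.79 w 0.0239 grip 45.3 F [-0.2 -0.1  0.8] tilt [ 0.  0. -1.]  shift units [-8.16  -0.583 -2.301] turn -5.29
```

Call:
{"fn": "step_arm", "kwargs": {"rows": [[0, 0, -0.3, 0, 15], [0, 0, -0.6, 0, 15], [0, 0, -0.8, 0, 15], [0, 0, -0.6, 0, 15], [-0.6, -0.04, 0, 0, 15], [-0.95, -0.07, 0, 0, 15], [-0.95, -0.07, 0, 0, 15], [-0.95, -0.07, 0, 0, 15]]}}

```text
t: 11.58
tool_pos: [0.5569, 0.1725, 0.1305]
tool_rot: [0.736, 0.677, 0.0, 0.0]
ft_force: [-0.3, -0.7, -1.2]
gripper_width: 0.0238
grip_force: 45.1
```

Call:
{"fn": "step_arm", "kwargs": {"rows": [[-0.95, -0.07, 0, 0, 15], [-0.95, -0.07, 0, 0, 15], [-0.95, -0.07, 0, 0, 15], [-0.95, -0.07, 0, 0, 15], [-0.91, -0.053, 0, 0, 15], [0, 0, 0, -5.3, 15], [0, 0, 0, 0, 15], [0, 0, 0, 0, 15]]}}

```text
t: 12.25
tool_pos: [0.5284, -0.0133, 0.1301]
tool_rot: [0.705, 0.709, 0.0, 0.0]
ft_force: [-0.4, 0.9, -0.8]
gripper_width: 0.0239
grip_force: 45.1
```

```bash
python3 -c "
from h import *
plan(.5285,-.013,.0445,0.5)"
```

```text
t 12.25 pos [ 0.5284 -0.0133  0.1301] phi 0.35 w 0.0239 grip 45.1 F [-0.4  0.9 -0.8] tilt [ 0.001  0.    -1.   ]  shift units [0.007 0.004 2.14 ] turn -0.15
```

Call:
{"fn": "step_arm", "kwargs": {"rows": [[0, 0, 0.3, 0, 15], [0, 0, 0.4, 0, 15], [0, 0, 0.4, 0, 15], [0, 0, 0.35, 0, 15], [0, 0, 0.25, 0, 15], [0, 0, 0.2, 0, 15], [0, 0, 0.15, 0, 15], [0, 0, 0.08, 0, 15]]}}

```text
t: 12.92
tool_pos: [0.528, -0.0125, 0.0438]
tool_rot: [0.704, 0.71, -0.0, -0.001]
ft_force: [-7.2, 1.9, 17.1]
gripper_width: 0.0238
grip_force: 47.3
```

Call:
{"fn": "step_arm", "kwargs": {"rows": [[0, 0, 0.015, 0, 15], [0, 0, 0, 0, 15], [0, 0, 0, 0, 15], [0, 0, 0, 0, 15], [0, 0, 0, 0, 15], [0, 0, 0, 0, 15], [0, 0, 0, 0, 15], [0, 0, 0, 0, 15]]}}

```text
t: 13.58
tool_pos: [0.5284, -0.0132, 0.0439]
tool_rot: [0.704, 0.71, 0.0, 0.0]
ft_force: [-0.2, -0.3, -0.2]
gripper_width: 0.024
grip_force: 45.1
```

Call:
{"fn": "step_arm", "kwargs": {"rows": [[0, 0, 0, 0, 24], [0, 0, 0, 0, 26], [0, 0, 0, 0, 28], [0, 0, 0, 0, 31], [0, 0, 0, 0, 35], [0, 0, 0, 0, 37], [0, 0, 0, 0, 37], [0, 0, 0, 0, 37]]}}

```text
t: 14.25
tool_pos: [0.5283, -0.0131, 0.0437]
tool_rot: [0.704, 0.71, 0.0, 0.0]
ft_force: [0.3, 0.2, -0.0]
gripper_width: 0.0368
grip_force: 0.0
```

Call:
{"fn": "step_arm", "kwargs": {"rows": [[0, 0, -0.1, 0, 37], [0, 0, -0.25, 0, 37], [0, 0, -0.4, 0, 37], [0, 0, -0.6, 0, 37], [0, 0, -0.7, 0, 37], [0, 0, -0.4, 0, 37], [0, 0, 0, 0, 37], [0, 0, 0, 0, 37]]}}

```text
t: 14.92
tool_pos: [0.5293, -0.0133, 0.1437]
tool_rot: [0.704, 0.71, 0.001, 0.002]
ft_force: [0.6, -0.2, -0.6]
gripper_width: 0.0367
grip_force: 0.0
```

```bash
python3 -c "
from h import *
plan(.5605,.177,.145,6.8,'shift')"
```

```text
t 14.92 pos [ 0.5293 -0.0133  0.1437] phi 0.51 w 0.0367 grip 0.0 F [ 0.6 -0.2 -0.6] tilt [ 0.004 -0.001 -1.   ]  shift units [ 4.749  0.823 -0.032] turn -6.29
```

Now long_thin (B).

Call:
{"fn": "step_arm", "kwargs": {"rows": [[0.6, 0.103, 0, 0, 50], [0.95, 0.16, 0, 0, 50], [0.95, 0.17, 0, 0, 50], [0.95, 0.17, 0, 0, 50], [0.9, 0.15, 0, 0, 50], [0.4, 0.07, 0, 0, 50], [0, 0, 0, -6.3, 50], [0, 0, 0, 0, 50]]}}

```text
t: 15.58
tool_pos: [0.5583, 0.1783, 0.1397]
tool_rot: [0.662, 0.749, -0.001, -0.001]
ft_force: [-0.2, 0.4, 0.1]
gripper_width: 0.0497
grip_force: 0.0
```

Call:
{"fn": "step_arm", "kwargs": {"rows": [[0, 0, 0, 0, 50], [0, 0, 0, 0, 50], [0, 0, 0, 0, 50], [0, 0, 0, 0, 50], [0, 0, 0, 0, 50], [0, 0, 0, 0, 50], [0, 0, 0, 0, 50], [0, 0, 0, 0, 50]]}}

```text
t: 16.25
tool_pos: [0.5596, 0.1771, 0.1418]
tool_rot: [0.664, 0.748, 0.0, 0.0]
ft_force: [-1.7, -0.4, -0.3]
gripper_width: 0.05
grip_force: 0.0
```

```bash
python3 -c "
from h import *
plan(.5607,.177,.042,6.8)"
```

```text
t 16.25 pos [0.5596 0.1771 0.1418] phi 6.79 w 0.05 grip 0.0 F [-1.7 -0.4 -0.3] tilt [ 0.  0. -1.]  shift units [-0.005  0.028  2.495] turn -0.01
```

Call:
{"fn": "step_arm", "kwargs": {"rows": [[0, 0.03, 0.3, 0, 50], [0, 0, 0.5, 0, 50], [0, 0, 0.5, 0, 50], [0, 0, 0.5, 0, 50], [0, 0, 0.4, 0, 50], [0, 0, 0.28, 0, 50], [0, 0, 0, 0, 30], [0, 0, 0, 0, 15]]}}

```text
t: 16.92
tool_pos: [0.5602, 0.1773, 0.0416]
tool_rot: [0.664, 0.748, -0.001, -0.001]
ft_force: [0.1, -0.5, 0.3]
gripper_width: 0.0264
grip_force: 0.0
```

Call:
{"fn": "step_arm", "kwargs": {"rows": [[0, 0, 0, 0, 7], [0, 0, 0, 0, 7], [0, 0, 0, 0, 7], [0, 0, 0, 0, 7], [0, 0, 0, 0, 7], [0, 0, 0, 0, 7], [0, 0, 0, 0, 7], [0, 0, 0, 0, 7]]}}

```text
t: 17.58
tool_pos: [0.5614, 0.1775, 0.0435]
tool_rot: [0.664, 0.748, 0.001, 0.0]
ft_force: [-0.6, -0.2, 5.7]
gripper_width: 0.0132
grip_force: 42.8
```

```bash
python3 -c "
from h import *
plan(.5703,-.2179,.145,-4.3,'shift')"
```

```text
t 17.58 pos [0.5614 0.1775 0.0435] phi 6.81 w 0.0132 grip 42.8 F [-0.6 -0.2  5.7] tilt [ 0.001  0.    -1.   ]  shift units [-9.84  -0.95  -2.537] turn 11.11
```

Call:
{"fn": "step_arm", "kwargs": {"rows": [[0, 0, -0.34, 0, 7], [0, 0, -0.7, 0, 7], [0, 0, -0.8, 0, 7], [0, 0, -0.7, 0, 7], [-0.6, -0.05, 0, 0, 7], [-0.95, -0.1, 0, 0, 7], [-0.95, -0.1, 0, 0, 7], [-0.95, -0.1, 0, 0, 7]]}}

```text
t: 18.25
tool_pos: [0.5627, 0.0376, 0.1447]
tool_rot: [0.663, 0.748, 0.0, 0.0]
ft_force: [0.5, 1.0, -1.1]
gripper_width: 0.0131
grip_force: 42.1
```

Call:
{"fn": "step_arm", "kwargs": {"rows": [[-0.95, -0.1, 0, 0, 7], [-0.95, -0.1, 0, 0, 7], [-0.95, -0.1, 0, 0, 7], [-0.95, -0.1, 0, 0, 7], [-0.95, -0.1, 0, 0, 7], [-0.95, -0.1, 0, 0, 7], [-0.69, 0, 0, 0, 7], [0, 0, 0, 5.55, 7]]}}

```text
t: 18.92
tool_pos: [0.5694, -0.2231, 0.1448]
tool_rot: [0.702, 0.713, -0.001, 0.001]
ft_force: [0.1, 1.2, -0.4]
gripper_width: 0.0134
grip_force: 42.1
```

Call:
{"fn": "step_arm", "kwargs": {"rows": [[0, 0, 0, 5.55, 7], [0, 0, 0, 0, 7], [0, 0, 0, 0, 7], [0, 0, 0, 0, 7], [0, 0, 0, 0, 7], [0, 0, 0, 0, 7], [0, 0, 0, 0, 7], [0, 0, 0, 0, 7]]}}

```text
t: 19.58
tool_pos: [0.5697, -0.2178, 0.1441]
tool_rot: [0.733, 0.68, 0.0, 0.0]
ft_force: [-0.6, -0.5, -1.1]
gripper_width: 0.0131
grip_force: 42.0
```

```bash
python3 -c "
from h import *
plan(.5703,-.2179,.0495,-4.3)"
```

```text
t 19.58 pos [ 0.5697 -0.2178  0.1441] phi -4.24 w 0.0131 grip 42.0 F [-0.6 -0.5 -1.1] tilt [ 0. -0. -1.]  shift units [-2.000e-03  1.600e-02  2.366e+00] turn 0.06
```

Call:
{"fn": "step_arm", "kwargs": {"rows": [[0, 0.01, 0.3, 0, 7], [0, 0, 0.45, 0, 7], [0, 0, 0.45, 0, 7], [0, 0, 0.4, 0, 7], [0, 0, 0.3, 0, 7], [0, 0, 0.2, 0, 7], [0, 0, 0.15, 0, 7], [0, 0, 0.08, 0, 7]]}}

```text
t: 20.25
tool_pos: [0.5698, -0.218, 0.05]
tool_rot: [0.733, 0.68, -0.0, -0.0]
ft_force: [-1.0, -0.4, -0.7]
gripper_width: 0.0128
grip_force: 42.0
```

Call:
{"fn": "step_arm", "kwargs": {"rows": [[0, 0, 0.02, 0, 7], [0, 0, 0.01, 0, 7], [0, 0, 0, 0, 7], [0, 0, 0, 0, 7], [0, 0, 0, 0, 7], [0, 0, 0, 0, 7], [0, 0, 0, 0, 7], [0, 0, 0, 0, 7]]}}

```text
t: 20.92
tool_pos: [0.5701, -0.2181, 0.0498]
tool_rot: [0.733, 0.68, 0.0, 0.0]
ft_force: [0.6, -0.9, 0.0]
gripper_width: 0.0132
grip_force: 42.0
```

Call:
{"fn": "step_arm", "kwargs": {"rows": [[0, 0, 0.01, 0, 7], [0, 0, 0, 0, 13], [0, 0, 0, 0, 15], [0, 0, 0, 0, 17], [0, 0, 0, 0, 20], [0, 0, 0, 0, 24], [0, 0, 0, 0, 26], [0, 0, 0, 0, 26]]}}

```text
t: 21.58
tool_pos: [0.57, -0.218, 0.0493]
tool_rot: [0.733, 0.68, -0.0, -0.0]
ft_force: [-0.4, 0.1, -0.1]
gripper_width: 0.0259
grip_force: 0.0
```

Call:
{"fn": "step_arm", "kwargs": {"rows": [[0, 0, 0, 0, 26], [0, 0, -0.1, 0, 26], [0, 0, -0.25, 0, 26], [0, 0, -0.4, 0, 26], [0, 0, -0.6, 0, 26], [0, 0, -0.7, 0, 26], [0, 0, -0.4, 0, 26], [0, 0, 0, 0, 26]]}}

```text
t: 22.25
tool_pos: [0.573, -0.2195, 0.154]
tool_rot: [0.733, 0.68, 0.002, 0.005]
ft_force: [0.6, 0.4, 1.0]
gripper_width: 0.026
grip_force: 0.0
```

```bash
python3 -c "
from h import *
plan(.441,.2955,.145,6,'shift')"
```

```text
t 22.25 pos [ 0.573  -0.2195  0.154 ] phi -4.28 w 0.026 grip 0.0 F [0.6 0.4 1. ] tilt [ 0.009 -0.005 -1.   ]  shift units [12.593 -4.251  0.225] turn -10.28
```

Call:
{"fn": "step_arm", "kwargs": {"rows": [[0.9, -0.3, 0, 0, 60], [0.9, -0.3, 0, 0, 60], [0.9, -0.3, 0, 0, 60], [0.9, -0.3, 0, 0, 60], [0.9, -0.3, 0, 0, 60], [0.9, -0.3, 0, 0, 60], [0.9, -0.3, 0, 0, 60], [0.9, -0.3, 0, 0, 60]]}}

```text
t: 22.92
tool_pos: [0.4947, 0.0779, 0.147]
tool_rot: [0.733, 0.68, -0.0, -0.0]
ft_force: [0.3, 0.4, -0.4]
gripper_width: 0.0598
grip_force: 0.0
```

Call:
{"fn": "step_arm", "kwargs": {"rows": [[0.9, -0.31, 0, 0, 60], [0.9, -0.31, 0, 0, 60], [0.9, -0.31, 0, 0, 60], [0.9, -0.31, 0, 0, 60], [0.9, -0.31, 0, 0, 60], [0.9, -0.3, 0, 0, 60], [0, 0, 0, -5.15, 60], [0, 0, 0, -5.15, 60]]}}

```text
t: 23.58
tool_pos: [0.4369, 0.2992, 0.1469]
tool_rot: [0.666, 0.746, -0.0, -0.0]
ft_force: [-0.5, -0.5, -0.6]
gripper_width: 0.06
grip_force: 0.0
```

Call:
{"fn": "step_arm", "kwargs": {"rows": [[0, 0, 0, 0, 60], [0, 0, 0, 0, 60], [0, 0, 0, 0, 60], [0, 0, 0, 0, 60], [0, 0, 0, 0, 60], [0, 0, 0, 0, 60], [0, 0, 0, 0, 60], [0, 0, 0, 0, 60]]}}

```text
t: 24.25
tool_pos: [0.4383, 0.2971, 0.1473]
tool_rot: [0.669, 0.743, 0.0, 0.0]
ft_force: [0.5, -0.2, 0.3]
gripper_width: 0.0598
grip_force: 0.0
```

```bash
python3 -c "
from h import *
plan(.4415,.2958,.042,6)
p,d=camera('top');P=cloud('top',d)
m=(P[...,0]>.5)&(P[...,0]<.60)&(abs(P[...,1]+.0125)<.030); rect(P,m,.03,.05,'narrow')
m=(P[...,0]>.54)&(P[...,0]<.60)&(abs(P[...,1]+.218)<.040); rect(P,m,.03,.06,'wide')
cv2.imwrite('pics/t4.png',cv2.resize(p[140:260,190:450,::-1],None,fx=3,fy=3))"
```

```text
t 24.25 pos [0.4383 0.2971 0.1473] phi 5.98 w 0.0598 grip 0.0 F [ 0.5 -0.2  0.3] tilt [ 0.  0. -1.]  shift units [-0.041  0.076  2.633] turn -0.02
narrow 346 c [550.6 -12.2] wh [59.6 69.9] a 89.8 z [0.035  0.0403 0.0445] mean [544.8 -12.3]
wide 195 c [ 570.4 -218.1] wh [79.7 15.3] a 85.3 z [0.0357 0.0492 0.053 ] mean [ 569.2 -217.7]
```

View pics/t4.png

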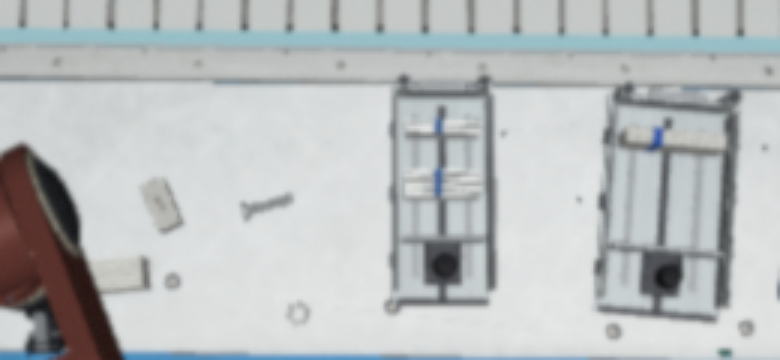

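All three placed bundles stand centred: narrow lane at (441,127) and (441,183), wide lane at (675,138). The gauge block at (162,203) hasn't moved. Now long_thick.

Call:
{"fn": "step_arm", "kwargs": {"rows": [[-0.04, 0.07, 0.3, 0, 60], [0, 0, 0.5, 0, 60], [0, 0, 0.5, 0, 60], [0, 0, 0.5, 0, 60], [0, 0, 0.5, 0, 60], [0, 0, 0.3, 0, 60], [0, 0, 0.03, 0, 45], [0, 0, 0, 0, 30]]}}

```text
t: 24.97
tool_pos: [0.4406, 0.2956, 0.041]
tool_rot: [0.669, 0.743, -0.001, -0.0]
ft_force: [0.6, -0.8, 0.5]
gripper_width: 0.0369
grip_force: 0.0
```

Call:
{"fn": "step_arm", "kwargs": {"rows": [[0, 0, 0, 0, 18], [0, 0, 0, 0, 18], [0, 0, 0, 0, 18], [0, 0, 0, 0, 18], [0, 0, 0, 0, 18], [0, 0, 0, 0, 18], [0, 0, 0, 0, 18], [0, 0, 0, 0, 18]]}}

```text
t: 25.63
tool_pos: [0.4415, 0.2961, 0.0427]
tool_rot: [0.669, 0.743, 0.0, 0.0]
ft_force: [-0.6, -0.1, 3.1]
gripper_width: 0.0272
grip_force: 42.7
```

```bash
python3 -c "
from h import *
plan(.5185,-.214,.145,-4.3,'shift')"
```

```text
t 25.63 pos [0.4415 0.2961 0.0427] phi 6.01 w 0.0272 grip 42.7 F [-0.6 -0.1  3.1] tilt [ 0.001  0.    -1.   ]  shift units [-12.885   0.579  -2.559] turn 10.31
```

Call:
{"fn": "step_arm", "kwargs": {"rows": [[0, 0, -0.36, 0, 18], [0, 0, -0.7, 0, 18], [0, 0, -0.8, 0, 18], [0, 0, -0.7, 0, 18], [-0.53, 0.04, 0, 0, 18], [-0.95, 0.04, 0, 0, 18], [-0.95, 0.04, 0, 0, 18], [-0.95, 0.04, 0, 0, 18]]}}

```text
t: 26.3
tool_pos: [0.4615, 0.161, 0.1445]
tool_rot: [0.668, 0.744, 0.0, 0.0]
ft_force: [0.6, -0.3, -1.4]
gripper_width: 0.0272
grip_force: 42.4
```

Call:
{"fn": "step_arm", "kwargs": {"rows": [[-0.95, 0.04, 0, 0, 18], [-0.95, 0.04, 0, 0, 18], [-0.95, 0.04, 0, 0, 18], [-0.95, 0.04, 0, 0, 18], [-0.95, 0.04, 0, 0, 18], [-0.95, 0.04, 0, 0, 18], [-0.95, 0.04, 0, 0, 18], [-0.95, 0.04, 0, 0, 18]]}}

```text
t: 26.97
tool_pos: [0.5059, -0.1407, 0.1443]
tool_rot: [0.669, 0.743, 0.0, -0.0]
ft_force: [0.8, -0.2, -1.1]
gripper_width: 0.0273
grip_force: 42.4
```

Call:
{"fn": "step_arm", "kwargs": {"rows": [[-0.95, 0.05, 0, 0, 18], [-0.95, 0.05, 0, 0, 18], [0, 0, 0, 5.15, 18], [0, 0, 0, 5.15, 18], [0, 0, 0, 0, 18], [0, 0, 0, 0, 18], [0, 0, 0, 0, 18], [0, 0, 0, 0, 18]]}}

```text
t: 27.63
tool_pos: [0.5181, -0.2134, 0.1444]
tool_rot: [0.732, 0.681, -0.0, -0.0]
ft_force: [0.1, 0.4, -0.9]
gripper_width: 0.0269
grip_force: 42.4
```

```bash
python3 -c "
from h import *
plan(.5185,-.214,.0487,-4.3)"
```

```text
t 27.63 pos [ 0.5181 -0.2134  0.1444] phi -4.17 w 0.0269 grip 42.4 F [ 0.1  0.4 -0.9] tilt [-0.  0. -1.]  shift units [-0.013  0.01   2.392] turn 0.13
```

Call:
{"fn": "step_arm", "kwargs": {"rows": [[-0.013, 0.01, 0.3, 0, 18], [0, 0, 0.45, 0, 18], [0, 0, 0.45, 0, 18], [0, 0, 0.4, 0, 18], [0, 0, 0.3, 0, 18], [0, 0, 0.25, 0, 18], [0, 0, 0.15, 0, 18], [0, 0, 0.06, 0, 18]]}}

```text
t: 28.3
tool_pos: [0.5181, -0.2142, 0.0489]
tool_rot: [0.733, 0.68, -0.0, -0.001]
ft_force: [0.2, 0.5, -0.2]
gripper_width: 0.0273
grip_force: 42.4
```

Call:
{"fn": "step_arm", "kwargs": {"rows": [[0, 0, 0.015, 0, 18], [0, 0, 0.01, 0, 18], [0, 0, 0, 0, 18], [0, 0, 0, 0, 18], [0, 0, 0, 0, 18], [0, 0, 0, 0, 18], [0, 0, 0, 0, 18], [0, 0, 0, 0, 18]]}}

```text
t: 28.97
tool_pos: [0.5186, -0.2146, 0.0493]
tool_rot: [0.733, 0.68, 0.0, 0.0]
ft_force: [-0.0, -0.2, -1.2]
gripper_width: 0.0271
grip_force: 42.4
```

Call:
{"fn": "step_arm", "kwargs": {"rows": [[0, 0, 0.015, 0, 18], [0, 0, 0, 0, 27], [0, 0, 0, 0, 29], [0, 0, 0, 0, 31], [0, 0, 0, 0, 34], [0, 0, 0, 0, 38], [0, 0, 0, 0, 40], [0, 0, 0, 0, 40]]}}

```text
t: 29.63
tool_pos: [0.5185, -0.2145, 0.0485]
tool_rot: [0.733, 0.68, 0.0, 0.0]
ft_force: [0.7, 0.3, 0.5]
gripper_width: 0.0402
grip_force: 0.0
```

Call:
{"fn": "step_arm", "kwargs": {"rows": [[0, 0, 0, 0, 40], [0, 0, -0.1, 0, 40], [0, 0, -0.25, 0, 40], [0, 0, -0.4, 0, 40], [0, 0, -0.6, 0, 40], [0, 0, -0.7, 0, 40], [0, 0, -0.4, 0, 20], [0, 0, 0, 0, 0]]}}

```text
t: 30.3
tool_pos: [0.5214, -0.2161, 0.1528]
tool_rot: [0.733, 0.68, 0.002, 0.005]
ft_force: [0.3, -0.2, 0.6]
gripper_width: 0.0166
grip_force: 0.0
```

```bash
python3 -c "
from h import *
plan(.4093,-.2058,.145,-4.3,'shift')"
```

```text
t 30.3 pos [ 0.5214 -0.2161  0.1528] phi -4.29 w 0.0166 grip 0.0 F [ 0.3 -0.2  0.6] tilt [ 0.009 -0.005 -1.   ]  shift units [ 0.047 -2.813  0.196] turn 0.01
```

Call:
{"fn": "step_arm", "kwargs": {"rows": [[0, -0.5, 0, 0, 0], [0, -0.8, 0, 0, 0], [0, -0.8, 0, 0, 0], [0, -0.65, 0, 0, 0], [0, 0, 0, 0, 0], [0, 0, 0, 0, 0], [0, 0, 0, 0, 0], [0, 0, 0, 0, 0]]}}

```text
t: 30.97
tool_pos: [0.4097, -0.2065, 0.1469]
tool_rot: [0.733, 0.68, 0.0, 0.0]
ft_force: [1.1, 0.3, -0.0]
gripper_width: 0.0003
grip_force: 0.0
```

```bash
python3 -c "
from h import *
plan(.4093,-.2058,.070,-4.3)
p,d=camera('side');cv2.imwrite('pics/s5.png',cv2.resize(p[100:250,220:420,::-1],None,fx=4,fy=4))"
```

```text
t 30.97 pos [ 0.4097 -0.2065  0.1469] phi -4.27 w 0.0003 grip 0.0 F [ 1.1  0.3 -0. ] tilt [ 0.001 -0.    -1.   ]  shift units [ 0.017 -0.012  1.922] turn 0.03
```

View pics/s5.png

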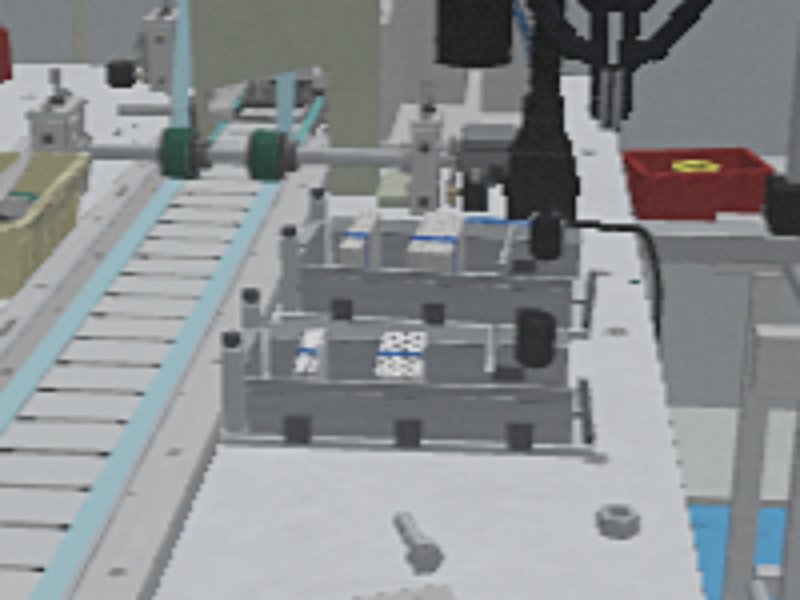

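All four bundles stand in their lanes. The closed fingers at (612,110) are behind the wide follower's knob at (547,235). Next I lower them and push.

Call:
{"fn": "step_arm", "kwargs": {"rows": [[0, 0, 0.4, 0, 0], [0, 0, 0.5, 0, 0], [0, 0, 0.5, 0, 0], [0, 0, 0.4, 0, 0], [0, 0, 0.12, 0, 0], [0, 0, 0, 0, 0], [0, 0.1, 0, 0, 0], [0, 0.12, 0, 0, 0]]}}

```text
t: 31.68
tool_pos: [0.4189, -0.2076, 0.071]
tool_rot: [0.733, 0.68, 0.0, 0.001]
ft_force: [-0.7, 0.4, 0.7]
gripper_width: 0.0002
grip_force: 0.0
```

Call:
{"fn": "step_arm", "kwargs": {"rows": [[0, 0.12, 0, 0, 0], [0, 0.12, 0, 0, 0], [0, 0.12, 0, 0, 0], [0, 0.12, 0, 0, 0], [0, 0.12, 0, 0, 0], [0, 0.12, 0, 0, 0], [0, 0.12, 0, 0, 0], [0, 0.12, 0, 0, 0]]}}

```text
t: 32.35
tool_pos: [0.4563, -0.2099, 0.0697]
tool_rot: [0.733, 0.68, -0.0, -0.0]
ft_force: [-1.9, 0.2, 2.2]
gripper_width: -0.0001
grip_force: 1.1
```

```bash
python3 -c "
from h import *
plan(.4093,-.2058,.070,-4.3)
p,d=camera('top');P=cloud('top',d)
m=(P[...,0]>.4)&(P[...,0]<.60)&(abs(P[...,1]+.21)<.060); rect(P,m,.04,.055,'wide')"
```

```text
t 32.35 pos [ 0.4563 -0.2099  0.0697] phi -4.29 w -0.0001 grip 1.1 F [-1.9  0.2  2.2] tilt [-0.  0. -1.]  shift units [ 0.013 -1.179 -0.008] turn 0.01
wide 381 c [ 513.4 -209.7] wh [111.3 175.9] a 88.3 z [0.0412 0.049  0.0532] mean [ 543.5 -196.9]
```

Call:
{"fn": "step_arm", "kwargs": {"rows": [[0, 0.12, 0, 0, 0], [0, 0.12, 0, 0, 0], [0, 0.12, 0, 0, 0], [0, 0.12, 0, 0, 0], [0, 0.12, 0, 0, 0], [0, 0.12, 0, 0, 0], [0, 0.12, 0, 0, 0], [0, 0.1, 0, 0, 0]]}}

```text
t: 33.07
tool_pos: [0.4938, -0.2126, 0.0695]
tool_rot: [0.733, 0.68, -0.0, -0.0]
ft_force: [-1.8, -0.6, -0.4]
gripper_width: 0.0001
grip_force: 1.3
```

Call:
{"fn": "step_arm", "kwargs": {"rows": [[0, 0.06, 0, 0, 0], [0, 0.05, 0, 0, 0], [0, 0.04, 0, 0, 0], [0, 0.04, 0, 0, 0], [0, 0.04, 0, 0, 0], [0, 0.03, 0, 0, 0], [0, 0.03, 0, 0, 0], [0, 0, 0, 0, 0]]}}

```text
t: 33.73
tool_pos: [0.5052, -0.2135, 0.0697]
tool_rot: [0.733, 0.68, 0.0, 0.0]
ft_force: [-1.8, -0.1, -0.7]
gripper_width: -0.0004
grip_force: 0.8
```

Call:
{"fn": "step_arm", "kwargs": {"rows": [[0, 0.03, 0, 0, 0], [0, 0.03, 0, 0, 0], [0, 0.02, 0, 0, 0], [0, 0, 0, 0, 0], [0, 0, 0, 0, 0], [0, 0, 0, 0, 0], [0, 0, 0, 0, 0], [0, 0, 0, 0, 0]]}}

```text
t: 34.4
tool_pos: [0.5083, -0.2137, 0.0698]
tool_rot: [0.733, 0.68, 0.0, 0.0]
ft_force: [-1.7, 0.4, -1.1]
gripper_width: -0.0004
grip_force: 0.7
```

Call:
{"fn": "step_arm", "kwargs": {"rows": [[0, 0.03, 0, 0, 0], [0, 0.03, 0, 0, 0], [0, 0.03, 0, 0, 0], [0, 0.03, 0, 0, 0], [0, 0.02, 0, 0, 0], [0, 0, 0, 0, 0], [0, 0, 0, 0, 0], [0, 0, 0, 0, 0]]}}

```text
t: 35.07
tool_pos: [0.5106, -0.2139, 0.0695]
tool_rot: [0.733, 0.68, -0.003, -0.004]
ft_force: [-15.5, 0.6, 9.2]
gripper_width: -0.0003
grip_force: 8.1
```

Call:
{"fn": "step_arm", "kwargs": {"rows": [[0, 0.02, 0, 0, 0], [0, 0.02, 0, 0, 0], [0, 0.02, 0, 0, 0], [0, 0.02, 0, 0, 0], [0, 0, 0, 0, 0], [0, 0, 0, 0, 0], [0, 0, 0, 0, 0], [0, 0, 0, 0, 0]]}}

```text
t: 35.73
tool_pos: [0.511, -0.2139, 0.0694]
tool_rot: [0.733, 0.68, -0.005, -0.007]
ft_force: [-27.6, 1.8, 17.2]
gripper_width: -0.0002
grip_force: 14.1
```

Force rises to 27 N with no more travel, so the wide pack is against the gate. I back off and lift.

Call:
{"fn": "step_arm", "kwargs": {"rows": [[0, -0.1, 0, 0, 0], [0, -0.1, 0, 0, 0], [0, -0.3, 0, 0, 0], [0, -0.3, 0, 0, 0], [0, 0, -0.3, 0, 0], [0, 0, -0.5, 0, 0], [0, 0, -0.6, 0, 0], [0, 0, -0.6, 0, 0]]}}

```text
t: 36.4
tool_pos: [0.486, -0.2121, 0.1518]
tool_rot: [0.733, 0.68, 0.001, 0.001]
ft_force: [-0.0, -1.1, -0.5]
gripper_width: 0.0002
grip_force: 0.0
```

```bash
python3 -c "
from h import *
plan(.4163,-.0138,.145,0.5,'shift')"
```

```text
t 36.4 pos [ 0.486  -0.2121  0.1518] phi -4.29 w 0.0002 grip 0.0 F [-0.  -1.1 -0.5] tilt [ 0.002 -0.    -1.   ]  shift units [ 4.813 -2.109  0.17 ] turn -4.79
```

Call:
{"fn": "step_arm", "kwargs": {"rows": [[0.8, -0.35, 0, 0, 0], [0.8, -0.35, 0, 0, 0], [0.8, -0.35, 0, 0, 0], [0.8, -0.35, 0, 0, 0], [0.8, -0.35, 0, 0, 0], [0.8, -0.35, 0, 0, 0], [0, 0, 0, -4.8, 0], [0, 0, 0, 0, 0]]}}

```text
t: 37.07
tool_pos: [0.4165, -0.0127, 0.1514]
tool_rot: [0.702, 0.712, 0.001, 0.002]
ft_force: [0.1, -0.4, -0.1]
gripper_width: 0.0002
grip_force: 0.0
```

Call:
{"fn": "step_arm", "kwargs": {"rows": [[0, 0, 0, 0, 0], [0, 0, 0, 0, 0], [0, 0, 0, 0, 0], [0, 0, 0, 0, 0], [0, 0, 0, 0, 0], [0, 0, 0, 0, 0], [0, 0, 0, 0, 0], [0, 0, 0, 0, 0]]}}

```text
t: 37.73
tool_pos: [0.4156, -0.0144, 0.1496]
tool_rot: [0.704, 0.71, -0.0, -0.0]
ft_force: [1.8, 0.0, 0.2]
gripper_width: -0.0
grip_force: 0.0
```

```bash
python3 -c "
from h import *
plan(.4163,-.0138,.070,0.5)"
```

```text
t 37.73 pos [ 0.4156 -0.0144  0.1496] phi 0.48 w -0.0 grip 0.0 F [1.8 0.  0.2] tilt [-0.  0. -1.]  shift units [0.015 0.017 1.99 ] turn -0.02
```

Call:
{"fn": "step_arm", "kwargs": {"rows": [[0, 0.02, 0.4, 0, 0], [0, 0, 0.55, 0, 0], [0, 0, 0.5, 0, 0], [0, 0, 0.4, 0, 0], [0, 0, 0.14, 0, 0], [0, 0, 0, 0, 0], [0, 0.1, 0, 0, 0], [0, 0.12, 0, 0, 0]]}}

```text
t: 38.4
tool_pos: [0.4264, -0.0144, 0.0714]
tool_rot: [0.704, 0.71, 0.001, 0.001]
ft_force: [0.0, -0.0, -0.2]
gripper_width: 0.0002
grip_force: 0.0
```

Call:
{"fn": "step_arm", "kwargs": {"rows": [[0, 0.12, 0, 0, 0], [0, 0.12, 0, 0, 0], [0, 0.12, 0, 0, 0], [0, 0.12, 0, 0, 0], [0, 0.12, 0, 0, 0], [0, 0.12, 0, 0, 0], [0, 0.12, 0, 0, 0], [0, 0.12, 0, 0, 0]]}}

```text
t: 39.07
tool_pos: [0.4639, -0.0138, 0.0699]
tool_rot: [0.704, 0.71, -0.0, -0.0]
ft_force: [-1.8, -0.8, 1.2]
gripper_width: -0.0003
grip_force: 0.9
```

Call:
{"fn": "step_arm", "kwargs": {"rows": [[0, 0.12, 0, 0, 0], [0, 0.12, 0, 0, 0], [0, 0.12, 0, 0, 0], [0, 0.12, 0, 0, 0], [0, 0.12, 0, 0, 0], [0, 0.12, 0, 0, 0], [0, 0.12, 0, 0, 0], [0, 0.1, 0, 0, 0]]}}

```text
t: 39.73
tool_pos: [0.5015, -0.0134, 0.07]
tool_rot: [0.704, 0.71, -0.0, -0.0]
ft_force: [-3.2, 0.8, 1.5]
gripper_width: -0.0001
grip_force: 1.6
```

Call:
{"fn": "step_arm", "kwargs": {"rows": [[0, 0.06, 0, 0, 0], [0, 0.05, 0, 0, 0], [0, 0.04, 0, 0, 0], [0, 0.04, 0, 0, 0], [0, 0.04, 0, 0, 0], [0, 0.03, 0, 0, 0], [0, 0, 0, 0, 0], [0, 0, 0, 0, 0]]}}

```text
t: 40.4
tool_pos: [0.5118, -0.0134, 0.0701]
tool_rot: [0.704, 0.71, 0.0, 0.0]
ft_force: [-1.1, 1.8, -0.6]
gripper_width: 0.0003
grip_force: 0.8
```

Call:
{"fn": "step_arm", "kwargs": {"rows": [[0, 0.03, 0, 0, 0], [0, 0.03, 0, 0, 0], [0, 0.03, 0, 0, 0], [0, 0.03, 0, 0, 0], [0, 0.03, 0, 0, 0], [0, 0, 0, 0, 0], [0, 0, 0, 0, 0], [0, 0, 0, 0, 0]]}}

```text
t: 41.07
tool_pos: [0.5178, -0.0134, 0.0701]
tool_rot: [0.704, 0.71, 0.0, 0.0]
ft_force: [-0.8, 1.2, -0.7]
gripper_width: -0.0
grip_force: 0.8
```

Call:
{"fn": "step_arm", "kwargs": {"rows": [[0, 0.03, 0, 0, 0], [0, 0.03, 0, 0, 0], [0, 0.02, 0, 0, 0], [0, 0, 0, 0, 0], [0, 0, 0, 0, 0], [0, 0, 0, 0, 0], [0, 0, 0, 0, 0], [0, 0, 0, 0, 0]]}}

```text
t: 41.73
tool_pos: [0.5209, -0.0133, 0.0701]
tool_rot: [0.704, 0.71, 0.0, 0.0]
ft_force: [-2.7, 0.8, -0.5]
gripper_width: -0.0
grip_force: 0.9
```

Call:
{"fn": "step_arm", "kwargs": {"rows": [[0, 0.03, 0, 0, 0], [0, 0.03, 0, 0, 0], [0, 0.03, 0, 0, 0], [0, 0.02, 0, 0, 0], [0, 0, 0, 0, 0], [0, 0, 0, 0, 0], [0, 0, 0, 0, 0], [0, 0, 0, 0, 0]]}}

```text
t: 42.4
tool_pos: [0.5234, -0.0132, 0.0699]
tool_rot: [0.704, 0.71, -0.002, -0.002]
ft_force: [-10.6, 1.4, 5.5]
gripper_width: -0.0001
grip_force: 5.4
```

Call:
{"fn": "step_arm", "kwargs": {"rows": [[0, 0.02, 0, 0, 0], [0, 0.02, 0, 0, 0], [0, 0, 0, 0, 0], [0, 0, 0, 0, 0], [0, 0, 0, 0, 0], [0, 0, 0, 0, 0], [0, 0, 0, 0, 0], [0, 0, 0, 0, 0]]}}

```text
t: 43.07
tool_pos: [0.5236, -0.0132, 0.0699]
tool_rot: [0.704, 0.71, -0.003, -0.004]
ft_force: [-17.1, 0.2, 10.7]
gripper_width: 0.0001
grip_force: 8.4
```

Call:
{"fn": "step_arm", "kwargs": {"rows": [[0, -0.1, 0, 0, 0], [0, -0.1, 0, 0, 0], [0, -0.3, 0, 0, 0], [0, -0.3, 0, 0, 0], [0, 0, -0.4, 0, 0], [0, 0, -0.6, 0, 0], [0, 0, -0.8, 0, 0], [0, 0, -0.7, 0, 0]]}}

```text
t: 43.73
tool_pos: [0.4955, -0.0138, 0.1719]
tool_rot: [0.704, 0.71, 0.001, 0.001]
ft_force: [0.8, 0.3, 0.4]
gripper_width: -0.0001
grip_force: 0.0
```

Call:
{"fn": "step_arm", "kwargs": {"rows": [[0.9, 0, 0, 0, 0], [0.9, 0, 0, 0, 0], [0.9, 0, 0, 0, 0], [0.9, 0, 0, 0, 0], [0.9, 0, 0, 0, 0], [0.9, 0, 0, 0, 0], [0.9, 0, 0, 0, 0], [0.5, 0, 0, 0, 0]]}}

```text
t: 44.4
tool_pos: [0.493, 0.2619, 0.171]
tool_rot: [0.703, 0.711, 0.002, 0.0]
ft_force: [0.5, 0.4, 0.2]
gripper_width: 0.0
grip_force: 0.0
```

```bash
python3 -c "
from h import *
plan(.4163,-.0138,.15,0.5)
p,d=camera('top');P=cloud('top',d)
for nm,o,yaw,w in(('N',(.6208,-.0118),.5,.03),('W',(.6132,-.2211),-4.3,.04)):
    a=np.radians(yaw);dx=P[...,0]-o[0];dy=P[...,1]-o[1]
    L=np.stack([np.cos(a)*dx+np.sin(a)*dy,-np.sin(a)*dx+np.cos(a)*dy,P[...,2]],-1)
    m=(L[...,0]>-.12)&(L[...,0]<.03)&(abs(L[...,1])<w)
    for x in range(-80,16,4):
        s=m&(abs(L[...,0]-x/1000)<.002)
        print(nm,x,s.sum(),np.round(np.median(L[s][:,2])*1000,1),end=' | ')
    rect(L,m&(abs(L[...,1])<.015),.056,.08,nm+'knob')
c=p[140:260,270:450,::-1];cv2.imwrite('pics/t6.png',cv2.resize(c,None,fx=4,fy=4))"
```

```text
t 44.4 pos [0.493  0.2619 0.171 ] phi 0.63 w 0.0 grip 0.0 F [0.5 0.4 0.2] tilt [ 0.003  0.002 -1.   ]  shift units [-6.875 -1.977  0.525] turn 0.13
N -80 50 20.6 | N -76 26 19.0 | N -72 39 23.4 | N -68 27 20.3 | N -64 24 8.2 | N -60 24 11.1 | N -56 27 19.3 | N -52 65 20.2 | N -48 42 43.5 | N -44 33 39.8 | N -40 33 42.0 | N -36 36 40.7 | N -32 28 41.2 | N -28 40 40.8 | N -24 26 40.4 | N -20 42 40.6 | N -16 24 40.3 | N -12 41 40.8 | N -8 33 42.4 | N -4 27 44.8 | N 0 17 43.0 | N 4 16 14.2 | N 8 23 17.2 | N 12 31 18.0 | Nknob 53 c [-74.6  -0.1] wh [18.1 18.5] a 1.5 z [0.059  0.064  0.0682] mean [-74.6  -0.2]
W -80 43 14.0 | W -76 45 9.4 | W -72 37 8.0 | W -68 28 7.9 | W -64 38 8.5 | W -60 40 12.6 | W -56 107 30.9 | W -52 52 48.1 | W -48 45 49.4 | W -44 44 49.7 | W -40 44 49.9 | W -36 47 49.1 | W -32 42 49.9 | W -28 47 48.6 | W -24 44 49.9 | W -20 41 49.9 | W -16 47 48.8 | W -12 40 49.6 | W -8 29 45.0 | W -4 28 45.3 | W 0 12 42.2 | W 4 11 1.9 | W 8 17 3.9 | W 12 69 13.5 | Wknob 56 c [-71.4  -0.7] wh [20.4 36.6] a 86.1 z [0.0581 0.0638 0.0687] mean [-79.9   0.2]
```

View pics/t6.png

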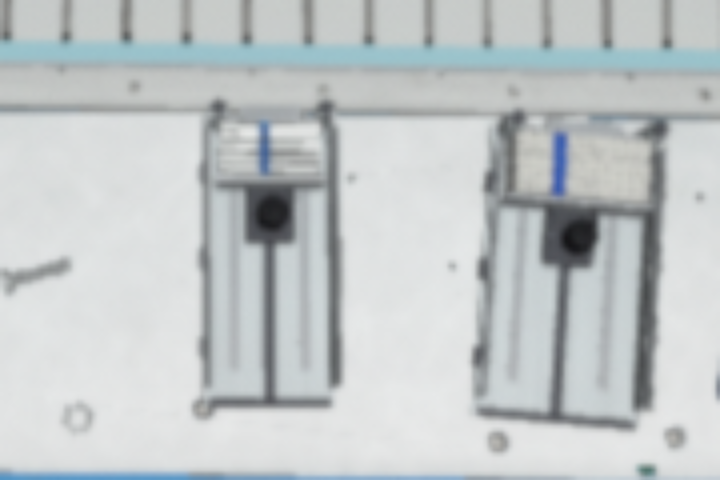

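Both packs sit snug at (265,148) and (580,165): bundle tops are continuous for about 37 and 42 mm between follower and gate plate. The follower offsets agree with that, since each follower had simply started about 10 mm forward. The robot is clear, so I hand in.

Call:
{"fn": "step_arm", "kwargs": {"rows": [[0, 0, 0, 0, 0], [0, 0, 0, 0, 0], [0, 0, 0, 0, 0], [0, 0, 0, 0, 0], [0, 0, 0, 0, 0], [0, 0, 0, 0, 0], [0, 0, 0, 0, 0], [0, 0, 0, 0, 0]]}}

```text
t: 45.12
tool_pos: [0.4925, 0.2581, 0.1701]
tool_rot: [0.704, 0.71, 0.0, 0.0]
ft_force: [0.5, 0.7, -0.4]
gripper_width: -0.0003
grip_force: 0.0
```

```bash
python3 -c "
from workcell import *
print(sign_off())"
```

```text
the job is handed in; nothing more can be done
None
```

I handed the job in at about 45 s, though sign-off returned no verdict: the last top view shows all four bundles upright and snug between gate and follower in their magazines, thin ones at the gate, and I never touched the gauge block.

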